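# Vent the counter water filter and take off its cap, whichever way it turns

## Robot

A 6-joint arm with a two-finger parallel gripper is mounted at the origin on the work surface. World frame = base frame: x ahead of the robot, y to its left, z up, the work surface at z = 0. Lengths are in m, angles in rad, forces in N, time in s.
With the tool pointing down it reaches from about 0.375 to 0.825 m from the base axis. Payload 5.5 kg.
Tool frame: the origin (TCP) lies at the very end of the fingers, on their centre line; the grasp point (between the pads) lies 19 mm behind it (bot.pinch_z is the distance from the TCP to the grasp point, in m); z points along the fingers, y is the direction in which the jaws open and shut (so a half turn about z gives the same grasp; the last joint's range is limited). The gripper opens to 85 mm and grips with 20 to 120 N. Pads are 22 mm wide; open, the fingers measure 114 mm over their backs; the gripper's body (76 mm by 85 mm) begins 54 mm behind the grasp point. The pads swing forward as they close: fully open they stand 13 mm farther back than shut.
Start: joints at [1.277, 0.314, -0.047, 1.21, 0, 1.571], TCP at [0.174, 0.574, 0.231] pointing down, gripper open.
Joint ranges: [-2.67, 2.67], [-0.69, 1.73], [-1.03, 1.25], [-2.08, 2.16], [-1.42, 1.45], [-3.14, 3.14]. Speed limits (rad/s): [2.39, 2.39, 3.01, 3.14, 3.14, 3.14].

## Interface

Orientations are given as a unit quaternion [w, x, y, z].
In Python, from rig import bot gives the robot as it stands. The module is installed in compiled form; this text tells all that it offers.
- The arm moves only by the tool step_arm, never from a script. Its argument "targets" is a list of rows, each a list of 5 numbers: the shift along the tool's x, y, z in m, then the turn about the tool's z in degrees, then the opening, from 0 (shut) to 1 (fully open). A call has 1 to 20 rows; each row shifts and turns the commanded pose from where the row before left it, along the tool's axes as they then stand; what a row does not reach is not made up. A row lasts 1/12 s, in which the tool goes at most 41.7 mm and 7.16 degrees, less where a joint would pass 70% of its speed; a pose out of reach is approached as far as the arm can. A call is refused whole if a number of a shift passes 0.0417 or a number of a turn 7.16, either way. A call with a gripper value outside its range is refused whole. The fingers move at their own pace and stop on an object; "newtons" is the grip in N (left out, the last holds). Time passes only in rows, so rows that do not move let the fingers close. It gives the time, the measured TCP pose, the force and the opening at its end, in the units of the state.
- bot.read_state(): the state, without advancing time (a new reading comes with each control period).
- bot.camera(name): name is "scene" or "side" or "wrist"; returns (picture, depth): 384x512x3 uint8, red, green, blue; 384x512 float32, m along the optical axis (not along the pixel's ray), 0 where there is no reading.
- bot.calibration(name): a dict with "fov_y" (degrees; the focal length in pixels is half the picture's height over the tangent of half this angle, whatever the lens; pixels are square), "cx", "cy" (the principal point, pixels), "xyz" and "orientation" of the camera in the world. Camera axes: x right, y down, z forward; pixel columns grow to the right and rows downward; lengths in m; the calibration is good to about 2 mm. A picture is of the moment at which its call begins: read the wrist's pose just before it. calibration takes no time and is no camera call; for the wrist camera it gives the pose at the moment of the call.
- bot.finish_job(): hands the job in, once; it reports no verdict.
The state is a dict: "clock": time; "joint_positions": joint angles; "qvel": joint speeds; "joint_torque": joint torques, N m; "position": TCP position; "orientation": TCP orientation; "contact_force": force on the tool from outside, world axes, zero at the start; "torque": the same for the moment, N m; "opening": opening from 0.0 (shut) to 1.0 (fully open).
Only numpy, scipy, OpenCV 4.12 (cv2) and the standard library are available. Lean on these libraries where they do the work, as an engineer would, in place of code of your own. Each camera call takes 0.05 s, during which the arm holds its last target. There are 200 camera calls.

## Task

The steel water filter on the counter needs a new cartridge: first press its hinged relief paddle right down to its stop for a moment to let the pressure off, and let it spring back up. Then unscrew the white cap by its wing grip: nobody knows whether this one loosens anticlockwise or clockwise, so try one way, and if it comes up against a stop after a few degrees turn it the other way until it is free. Lift the cap straight off and finish while still holding it in the gripper, steady, about 10 cm above where it sat, leaving the other things on the counter where they are.

Things in the scene. Friction and masses are not known exactly. Their poses are not given: they have to be found in the camera images.
- filter_mouth (a point): Centre of the flat top rim of the filter's canister, 120 mm above the counter. Upright stainless canister, 130 mm diameter, 120 mm tall, on an aluminium base plate 150 mm wide (x), 10 mm thick, reaching along y from 80 mm on the -y side to 215 mm on the +y side of the canister's axis. z is up. The relief paddle lies on the +y side, its pad centre about 179 mm from the axis.
- paddle_pad (a point): Middle of the top of the black rubber pad (36 x 26 mm) near the paddle's free end, the place to press: 46 mm above the counter when up, 29 mm when fully down, 179 mm from the canister's axis along +y of filter_mouth. Axes as filter_mouth while up. The paddle is a steel flap 44 mm wide, 75 mm long, 6 mm thick, rising 0.3 rad away from the canister.
- paddle (a joint): Paddle angle: 0 up (rest), 0.30 rad down on its stop. Hinge line along the filter's x, 123 mm from the canister's axis towards +y, 26 mm above the counter; the pad is 59 mm from it. A spring brings it back up: the push at the pad grows from about 2.5 N to about 8 N at the stop, rigid beyond.
- cap: White cap, 0.12 to 0.26 kg: disc 104 mm wide, 14 mm thick, underside (origin) on the rim; stem and lug reach 22 mm down inside. x runs along its wing grip (filter's x within 0.12 rad at the start). Turned 60 to 90 degrees the loosening way (unseen, varies) it lifts straight off (aim for 75). It does not rise in turning. The other way a hard stop is met after 5 to 25 degrees.
- cap_grip (a point): Point on the cap's axis inside its upright wing grip, 34 mm above the underside of the disc (154 mm above the counter when seated). The wing is 52 mm long (along x), 16 mm thick (along y, the width to grasp) and stands 36 mm above the top of the disc, from 134 to 170 mm above the counter. Axes as the cap's.
- filter: The whole water filter (canister, base plate, relief block), fixed; origin on the canister's axis at counter level, axes as filter_mouth.
- jar: Bystander: lidded white ceramic jar, 72 mm wide, 98 mm tall, standing about 155 mm from the canister's axis on the side away from the paddle. Origin under its centre.
- garlic_press: Bystander: stainless garlic press lying flat, about 140 mm long, 26 mm high, beyond the filter.
- spatula: Bystander: wooden spatula lying flat, 280 mm long, right of the filter.
- scoop: Bystander: green plastic scoop, 150 mm long, 32 mm high, left of the filter.
- mug: Bystander: ceramic mug 76 mm wide, 90 mm tall, far left.
- sauce: Bystander: glass bottle 56 mm wide, 170 mm tall, far right.
Not all that is in view belongs to the job. Leave any purple or turquoise look-alike of the cap alone.

How it is judged:
On the way, in this order (a step that is already met when the one before it is completed fails the run):
1. the relief paddle is pressed right down to its stop (value of joint paddle above 0.27 rad), for 0.1 s.
2. the paddle has sprung back up (value of joint paddle below 0.05 rad), for 0.1 s.
3. the cap is turned at least 45 degrees (angle between the x axis of cap_grip and the x axis of filter_mouth, either way round above 0.78 rad), for 0.1 s.
4. the cap is lifted out of the mouth (z of cap_grip in the frame of filter_mouth above 0.064 m), for 0.1 s.
At the end, for the whole second after the job is handed in: The cap is held by the fingers, steady (under 0.05 m/s), at least 50 mm higher than where it sat, touching neither the filter nor the jar, and the paddle is up (z of cap_grip in the frame of filter_mouth above 0.084 m and contact force between cap and the fingers above 1 N and contact force between cap and filter below 0.3 N and contact force between cap and jar below 0.3 N and linear speed of cap below 0.05 m/s and value of joint paddle below 0.06 rad); the arm keeps its last pose, push and grip.
It fails at once if a bystander on the counter is moved more than 30 mm (distance of any of jar, garlic_press, spatula, scoop, mug, sauce from where it was at the start of the episode above 0.03 m).
It also fails if it takes over 58 s, if anything falls off the work surface, if the arm or the gripper's body presses on something with over 40 N, if the wrist force passes 120 N, or if a joint passes its speed limit or range.

## Working session

There is one attempt and no reset: what is moved stays moved. The work goes in short steps, Python scripts to look and compute and a tool call to move; the robot and the scene stay as the last step left them, time stands still between calls to the robot, and variables do not carry over. Pictures are saved under pics/ and viewed, about 8 in all and at most 12, crops included, and the job is handed in when it is done.

Besides the shell and the picture viewer there is one more tool, called as name([rows], argument=value, ...), one row to a line, values as JSON. step_arm: Moves the arm, as the interface text tells. Its arguments: {"type":"object","properties":{"targets":{"type":"array"},"newtons":{"type":"number"}},"required":["targets"]}

```bash
mkdir -p pics
cat > h.py <<'E'
import numpy as np, cv2
from scipy.spatial.transform import Rotation as R
from rig import bot
def shot(name, f=None):
    c=bot.calibration(name); p,d=bot.camera(name)
    if f: cv2.imwrite('pics/'+f, p[:,:,::-1])
    np.savez('pics/'+name+'.npz',p=p,d=d)
    fl=p.shape[0]/2/np.tan(np.radians(c['fov_y'])/2)
    v,u=np.indices(d.shape)
    P=np.stack([(u-c['cx'])/fl*d,(v-c['cy'])/fl*d,d],-1)
    o=c['orientation']
    W=P@R.from_quat([o[1],o[2],o[3],o[0]]).as_matrix().T+np.array(c['xyz'])
    W[d==0]=np.nan
    return p,d,W
E
python3 - <<'E'
from h import *
a,_,W=shot('scene'); b,_,V=shot('side')
np.save('pics/W.npy',W);np.save('pics/V.npy',V)
cv2.imwrite('pics/a.png',np.hstack([a,b])[:,:,::-1][:, :][::1]) 
im=cv2.resize(np.vstack([a,b]),(0,0),fx=.78,fy=.78); cv2.imwrite('pics/ab.png',im[:,:,::-1])
for n in('scene','side'):print(bot.calibration(n))
s=bot.read_state();print(s)
for W in(W,V):
  for r in range(0,384,64):
    print([tuple(np.round(W[r,c],2)) for c in range(32,512,64)])
E
```

```text
{'fov_y': 56.261605634552694, 'cx': 255.46627849375608, 'cy': 197.25299861272455, 'xyz': array([ 1.21556887, -0.53308274,  0.8189909 ]), 'orientation': array([-0.37673259,  0.80773385,  0.4147346 , -0.1833952 ])}
{'fov_y': 52.86713170029291, 'cx': 256.65851040503486, 'cy': 185.91204860190115, 'xyz': array([0.41854551, 0.89811469, 0.69498682]), 'orientation': array([ 0.04428788, -0.06805033,  0.87313296, -0.48067304])}
{'clock': 0.1, 'joint_positions': array([ 1.27701908e+00,  3.14163778e-01, -4.79427559e-02,  1.21016451e+00,
        1.96159815e-05,  1.57077610e+00]), 'qvel': array([ 3.20642035e-04, -1.25271024e-03,  1.63909954e-03, -1.64027026e-03,
       -5.19174707e-05,  1.69271048e-03]), 'joint_torque': array([ 3.00408719e-04, -5.40767169e+01,  3.40541661e+01,  1.12233753e-02,
        5.92324022e-05,  2.33952271e-06]), 'position': array([0.17359517, 0.57383184, 0.2305316 ]), 'orientation': array([-1.17630103e-04,  1.46350936e-01,  9.89232460e-01, -7.27980462e-04]), 'contact_force': array([-0.90990369, -0.17361892, -0.52936398]), 'torque': array([-0.02232604, -0.04744729, -0.020220
[... 4762 characters left out ...]
 np.float64(0.17), np.float64(0.0)), (np.float64(0.47), np.float64(0.17), np.float64(0.03)), (np.float64(0.3), np.float64(0.12), np.float64(0.0)), (np.float64(0.14), np.float64(0.09), np.float64(0.0)), (np.float64(-0.0), np.float64(0.1), np.float64(0.03))]
[(np.float64(1.45), np.float64(0.07), np.float64(-0.53)), (np.float64(0.86), np.float64(0.4), np.float64(-0.0)), (np.float64(0.72), np.float64(0.39), np.float64(0.0)), (np.float64(0.59), np.float64(0.36), np.float64(0.0)), (np.float64(0.45), np.float64(0.35), np.float64(0.01)), (np.float64(0.31), np.float64(0.32), np.float64(0.0)), (np.float64(0.18), np.float64(0.3), np.float64(0.0)), (np.float64(0.04), np.float64(0.28), np.float64(-0.0))]
```

View pics/ab.png

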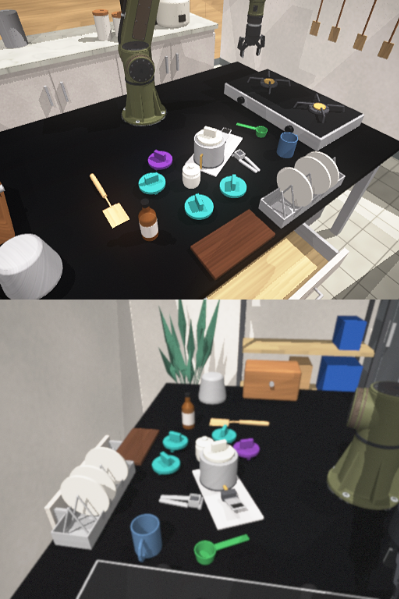

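The filter is at the centre (side picture about (218,465), scene (210,150)). The paddle points towards the side camera. Next I measure it from the depth.

Run:
```python
from h import *
W=np.load('pics/W.npy');V=np.load('pics/V.npy')
a=np.load('pics/scene.npz')['p'];b=np.load('pics/side.npz')['p']
A=np.vstack([W.reshape(-1,3),V.reshape(-1,3)]);src=np.r_[np.zeros(W[...,0].size),np.ones(V[...,0].size)]
m0=np.hypot(A[:,0]-.48,A[:,1]-.05)<.12
for lo,hi in((.165,.175),(.130,.138),(.117,.124)):
  for s in(0,1):
    Q=A[m0&(A[:,2]>lo)&(A[:,2]<hi)&(src==s)][:,:2]
    if len(Q)<5: print(lo,s,len(Q));continue
    r=cv2.minAreaRect(Q.astype(np.float32)); c,rad=cv2.minEnclosingCircle(Q.astype(np.float32))
    print(lo,s,len(Q),np.round(r[0],4),np.round(r[1],4),r[2],'circ',np.round(c,4),rad)
# base plate top z~.01
for s in(0,1):
  Q=A[(np.hypot(A[:,0]-.48,A[:,1]-.1)<.27)&(A[:,2]>.006)&(A[:,2]<.014)&(src==s)]
  rgb=np.vstack([a.reshape(-1,3),b.reshape(-1,3)])[(np.hypot(A[:,0]-.48,A[:,1]-.1)<.27)&(A[:,2]>.006)&(A[:,2]<.014)&(src==s)]
  k=(rgb.min(1)>110)&(np.ptp(rgb.astype(int),axis=1)<40); Q=Q[k]
  r=cv2.minAreaRect(Q[:,:2].astype(np.float32));print('base',s,len(Q),r, cv2.boxPoints(r).round(3).tolist())
cv2.imwrite('pics/c.png',cv2.resize(b[170:310,180:360],(0,0),fx=4,fy=4,interpolation=2)[:,:,::-1])
```

```text
0.165 0 64 [0.5051 0.0499] [0.0511 0.017 ] 32.09358215332031 circ [0.5053 0.0496] 0.025814583525061607
0.165 1 96 [0.5015 0.0533] [0.0516 0.0165] 30.662662506103516 circ [0.5019 0.0526] 0.02591390535235405
0.13 0 364 [0.5074 0.0472] [0.0995 0.0921] 49.44626235961914 circ [0.5055 0.0497] 0.05281198397278786
0.13 1 520 [0.5011 0.0573] [0.1006 0.0945] 5.850142002105713 circ [0.5024 0.053 ] 0.053194623440504074
0.117 0 243 [0.5132 0.042 ] [0.1271 0.1055] 47.00962829589844 circ [0.5047 0.0498] 0.0659608319401741
0.117 1 354 [0.5011 0.0653] [0.1277 0.1038] 1.9198024272918701 circ [0.5017 0.0541] 0.06611918658018112
base 0 970 ((0.4917558431625366, 0.08327707648277283), (0.3520994186401367, 0.3240535259246826), 73.424560546875) [[0.28600001335144043, -0.039000000804662704], [0.597000002861023, -0.13199999928474426], [0.6970000267028809, 0.20600000023841858], [0.3869999945163727, 0.2980000078678131]]
base 1 2861 ((0.493764191865921, 0.12085829675197601), (0.27181100845336914, 0.35005983710289), 66.6045913696289) [[0.27900001406669617, 0.06599999964237213], [0.6000000238418579, -0.0729999989271164], [0.7080000042915344, 0.17599999904632568], [0.3869999945163727, 0.3149999976158142]]
```

View pics/c.png

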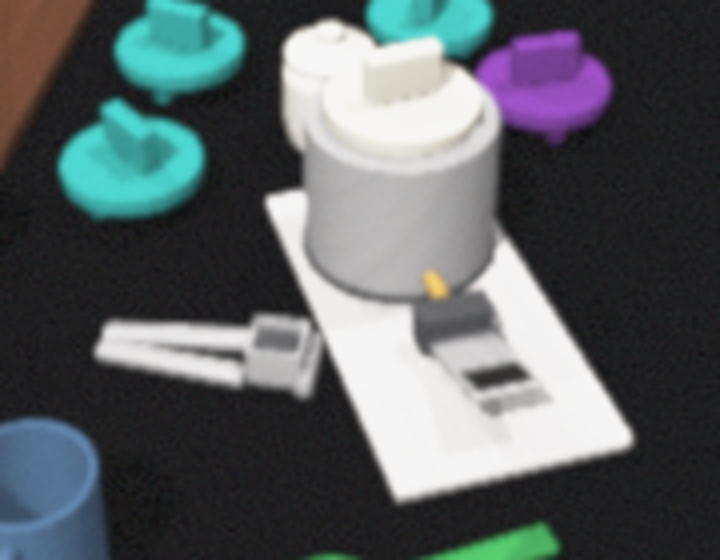

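The crop shows the wing, the canister and the paddle. The dark pad is at crop (497,375), which is side pixel (304,264). The garlic press is beside the base plate on the left.

Run:
```python
from h import *
W=np.load('pics/W.npy');V=np.load('pics/V.npy')
a=np.load('pics/scene.npz')['p'];b=np.load('pics/side.npz')['p']
c=V[264,304];print(c,b[264,304])
reg=V[255:272,292:318].reshape(-1,3);col=b[255:272,292:318].reshape(-1,3).max(1)
k=(col<90)&(reg[:,2]>.036)&(reg[:,2]<.055);print('pad',k.sum(),np.median(reg[k],0),reg[k].mean(0))
d=reg[k].mean(0)[:2]-[.5035,.0515];print(np.hypot(*d),np.degrees(np.arctan2(d[1],d[0]))-90)
# base corners in side crop
for (u,v) in((270,200),(398,497),(630,440)):
  print(V[170+v//4-1,180+u//4],V[170+v//4-1,180+u//4+2],V[170+v//4-3,180+u//4+1])
h=bot.read_state()['orientation'];print(R.from_quat([h[1],h[2],h[3],h[0]]).as_matrix().round(3))
```

```text
[0.42436664 0.21694437 0.05021583] [52 49 50]
pad 40 [0.42446667 0.2155912  0.04990998] [0.42443176 0.21525078 0.04966625]
0.181840874054294 25.773906137161035
[0.59962003 0.01580044 0.01288952] [0.59408759 0.01375959 0.01197033] [ 6.02023043e-01 -1.17217860e-02 -5.43331954e-04]
[0.47616374 0.27655265 0.00826523] [0.47167001 0.27499455 0.00731427] [0.47416043 0.27456979 0.01305964]
[0.34373597 0.21429825 0.01050835] [0.33819154 0.20647501 0.00340149] [0.3403138  0.19864243 0.00190645]
[[-0.957  0.29  -0.   ]
 [ 0.29   0.957 -0.001]
 [ 0.    -0.001 -1.   ]]
```

step_arm([
  [-0.0246,-0.0195,0,0,0],
  [-0.0246,-0.0195,0,0,0],
  [-0.0246,-0.0195,0,0,0],
  [-0.0246,-0.0195,0,0,0],
  [-0.0246,-0.0195,0,0,0],
  [-0.0246,-0.0195,0,0,0],
  [-0.0246,-0.0195,0,0,0],
  [-0.0246,-0.0195,0,0,0],
  [-0.0246,-0.0195,0,0,0],
  [-0.0246,-0.0195,0,0,0],
  [-0.0246,-0.0195,0,0,0],
  [-0.0246,-0.0195,0,0,0],
  [-0.0246,-0.0195,0,0,0],
  [-0.0246,-0.0195,0,0,0],
  [0,0,0,-7,0],
  [0,0,0,-7,0],
  [0,0,0,-7,0],
  [0,0,0,-7,0],
  [0,0,0,-7,0],
  [0,0,0,-7,0],
])

```text
clock: 1.77
position: [0.4241, 0.213, 0.2309]
orientation: [-0.0, -0.221, 0.975, -0.0]
contact_force: [-0.8, -0.8, 0.1]
opening: -0.0
```

step_arm([
  [0,0,0,-6,0],
  [0,0,0,0,0],
  [0,0,0,0,0],
])

```text
clock: 2.02
position: [0.4241, 0.2131, 0.231]
orientation: [-0.0, -0.267, 0.964, -0.0]
contact_force: [-0.2, -0.1, -0.5]
opening: 0.001
```

Run:
```python
from h import *
p,d,W=shot('wrist','w1.png'); np.save('pics/Ww.npy',W)
s=bot.read_state();h=s['orientation'];print(s['position'],s['joint_positions'],s['contact_force'])
print(R.from_quat([h[1],h[2],h[3],h[0]]).as_matrix().round(3))
for r in range(32,384,64): print([tuple(W[r,c].round(3).tolist()) for c in range(64,512,128)])
```

```text
[0.42418021 0.21314925 0.23108697] [ 4.65651808e-01  7.88191642e-02 -3.36773270e-01  1.15565495e+00
 -1.24313823e-05 -7.53562759e-02] [-0.00599114 -0.55650541 -0.34038783]
[[-0.857 -0.515 -0.   ]
 [-0.515  0.857 -0.   ]
 [ 0.     0.    -1.   ]]
[(0.41, -0.019, 0.001), (0.343, 0.094, 0.001), (0.275, 0.206, -0.0), (0.208, 0.318, 0.001)]
[(0.438, 0.05, 0.103), (0.397, 0.124, 0.01), (0.327, 0.242, 0.001), (0.256, 0.361, 0.0)]
[(0.471, 0.081, 0.135), (0.453, 0.157, 0.028), (0.385, 0.282, 0.001), (0.31, 0.408, 0.001)]
[(0.52, 0.1, 0.135), (0.532, 0.193, -0.0), (0.451, 0.327, 0.001), (0.371, 0.461, 0.001)]
[(0.699, 0.091, 0.0), (0.613, 0.235, 0.0), (0.523, 0.375, 0.007), (0.43, 0.48, 0.046)]
[(0.439, 0.164, 0.303), (0.417, 0.192, 0.308), (0.401, 0.219, 0.308), (0.483, 0.498, 0.085)]
```

View pics/w1.png

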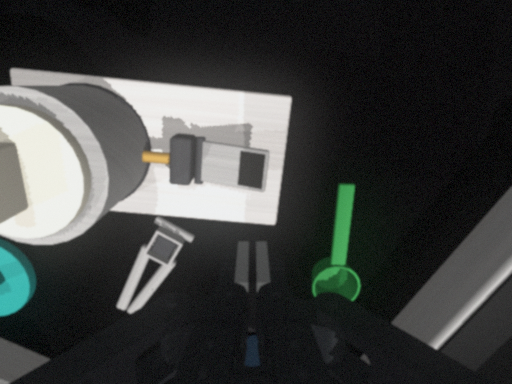

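The pad is at wrist pixel (252,169), the paddle is clear, and the base plate's edge is at (290,96)–(276,223).

Run:
```python
from h import *
W=np.load('pics/Ww.npy');p=np.load('pics/wrist.npz')['p']
g=p.max(2);sub=np.zeros_like(g,bool);sub[145:193,234:270]=1
k=sub&(g<75)&(W[...,2]>.03);Q=W[k];print(k.sum(),Q.mean(0),cv2.minAreaRect(Q[:,:2].astype(np.float32)),Q[:,2].min(),Q[:,2].max())
e=W[223-4,276-4]-W[96+4,290-4];print(np.degrees(np.arctan2(-e[1],-e[0])),W[219,272],W[100,286])
k=(W[...,2]>.165)&(W[...,2]<.175);Q=W[k];print(k.sum(),cv2.minAreaRect(Q[:,:2].astype(np.float32)))
```

```text
661 [0.42532768 0.21372295 0.04760867] ((0.4257298707962036, 0.21363429725170135), (0.033118002116680145, 0.021618379279971123), 25.266599655151367) 0.0424362570692941 0.05233388896335073
-154.2429065761877 [0.47251841 0.27061031 0.01073212] [0.34969138 0.21134684 0.01030961]
4 ((0.5158901214599609, 0.06956882029771805), (0.006253342144191265, 0.00034463347401469946), 23.498821258544922)
```

step_arm([
  [0,0,0.025,0,0],
  [0,0,0.03,0,0],
  [0,0,0.03,0,0],
  [0,0,0.03,0,0],
  [0,0,0.03,0,0],
  [0,0,0.02,0,0],
  [0,0,0.007,0,0],
  [0,0,0.006,0,0],
  [0,0,0.006,0,0],
  [0,0,0.006,0,0],
  [0,0,0.004,0,0],
  [0,0,0.003,0,0],
  [0,0,0.002,0,0],
  [0,0,0,0,0],
])

```text
clock: 3.23
position: [0.4253, 0.2146, 0.0331]
orientation: [0.001, -0.269, 0.963, 0.001]
contact_force: [-1.6, 2.8, 5.5]
opening: 0.003
```

step_arm([
  [0,0,0.002,0,0],
  [0,0,0.002,0,0],
  [0,0,0,0,0],
  [0,0,0,0,0],
])

```text
clock: 3.57
position: [0.4252, 0.2148, 0.0294]
orientation: [0.001, -0.269, 0.963, 0.001]
contact_force: [-2.8, 3.5, 7.3]
opening: -0.004
```

step_arm([
  [0,0,0.002,0,0],
  [0,0,0,0,0],
  [0,0,0,0,0],
])

```text
clock: 3.82
position: [0.4253, 0.2148, 0.0286]
orientation: [0.001, -0.269, 0.963, 0.001]
contact_force: [-5.8, 1.5, 19.9]
opening: -0.002
```

step_arm([
  [0,0,0,0,0],
  [0,0,-0.01,0,0],
  [0,0,-0.03,0,0],
  [0,0,-0.04,0,0],
  [0,0,-0.04,0,0],
  [0,0,-0.04,0,0],
  [0,0,-0.04,0,0],
  [0,0,-0.04,0,0],
  [0.0025,-0.03,0,0,1],
  [0.0025,-0.03,0,0,1],
  [0.0025,-0.03,0,0,1],
  [0.0025,-0.03,0,0,1],
  [0.0025,-0.03,0,0,1],
  [0.0025,-0.029,0,0,1],
  [0,0,0,0,1],
  [0,0,0,0,1],
])

```text
clock: 5.15
position: [0.5045, 0.051, 0.2663]
orientation: [-0.0, -0.267, 0.964, -0.0]
contact_force: [-0.5, 0.3, -0.4]
opening: 0.998
```

Run:
```python
from h import *
p,d,W=shot('wrist','w2.png'); q,_,V=shot('side')
cv2.imwrite('pics/w2.png',np.hstack([cv2.resize(p,(400,300)),cv2.resize(q[170:310,180:360],(386,300))])[:,:,::-1])
s=bot.read_state();h=s['orientation'];print(s['position'],s['joint_positions'],s['contact_force'],s['torque'])
M=R.from_quat([h[1],h[2],h[3],h[0]]).as_matrix();print(M.round(3))
for A in(W,V):
  Q=A[(A[...,2]>.164)&(A[...,2]<.175)&(np.hypot(A[...,0]-.5035,A[...,1]-.0515)<.045)]
  r=cv2.minAreaRect(Q[:,:2].astype(np.float32));print(len(Q),r,(np.r_[r[0],.17]-s['position'])@M)
  Q=A[(A[...,2]>.117)&(A[...,2]<.124)&(np.hypot(A[...,0]-.5035,A[...,1]-.0515)<.08)]
  if len(Q)>9:print(len(Q),cv2.minEnclosingCircle(Q[:,:2].astype(np.float32)))
  Q=A[(A[...,2]>.04)&(A[...,2]<.055)&(np.hypot(A[...,0]-.425,A[...,1]-.2135)<.012)];print('pad',len(Q),Q[:,2].mean() if len(Q) else 0)
```

```text
[0.50380018 0.05250869 0.26628969] [ 1.03795524e-01  1.25158405e-01 -2.04444287e-01  1.24151048e+00
  8.38174468e-05 -4.39936192e-01] [ 0.04178968  0.4886556  -0.17817926] [-0.00034249  0.02277158  0.00858255]
[[-0.856 -0.517 -0.   ]
 [-0.517  0.856  0.   ]
 [ 0.     0.    -1.   ]]
1336 ((0.5030580759048462, 0.052277274429798126), (0.05162153020501137, 0.015976106747984886), 29.559261322021484) [0.00073063 0.00016558 0.09628992]
4618 ((0.5035534501075745, 0.05213312432169914), 0.06512404978275299)
pad 398 0.04763800874592609
104 ((0.5017310380935669, 0.0523882731795311), (0.05086218938231468, 0.017258955165743828), 29.09541893005371) [0.00180887 0.00094709 0.09629035]
353 ((0.5029479265213013, 0.054904039949178696), 0.0663936659693718)
pad 41 0.04887356967394927
```

View pics/w2.png

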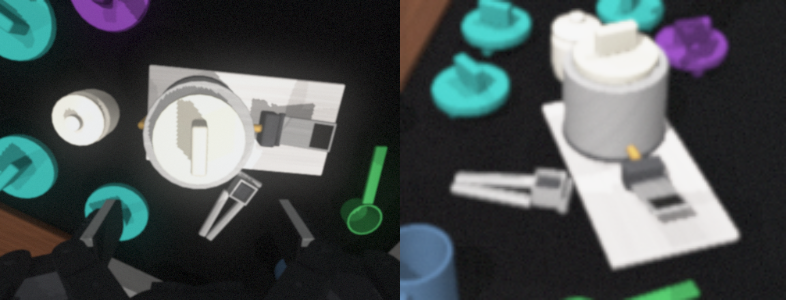

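The paddle is back up: the pad height is the same as before the press. The tool is centred over the wing to within 1 mm, and the wing is seen at (200,148) in the left half. I now descend and grip.

step_arm([
  [0,0,0.03,1.5,1],
  [0,0,0.03,0,1],
  [0,0,0.03,0,1],
  [0,0,0.02,0,1],
  [0,0,0.012,0,1],
  [0,0,0.006,0,1],
  [0,0,0,0,1],
  [0,0,0,0,0.3],
  [0,0,0,0,0],
  [0,0,0,0,0],
  [0,0,0,0,0],
  [0,0,0,0,0],
  [0,0,0,0,0],
  [0,0,0,0,0],
  [0,0,0,0,0],
  [0,0,0,0,0],
], newtons=60)

```text
clock: 6.58
position: [0.5046, 0.0524, 0.1389]
orientation: [0.001, -0.256, 0.967, -0.0]
contact_force: [-1.0, 0.3, 5.9]
opening: 0.176
```

Run:
```python
from rig import bot
s=bot.read_state();print(s['position'],s['joint_positions'][5],s['contact_force'],s['torque'],s['opening'],s['joint_torque'][5])
```

```text
[0.5046021  0.05236298 0.13890517] -0.41436316777344695 [-1.00949245  0.33184468  5.91346108] [ 0.09418886  0.14673662 -0.01385697] 0.1763773503492359 -0.006018950371071696
```

step_arm([
  [0,0,0,-2,0],
  [0,0,0,-2,0],
  [0,0,0,-2,0],
  [0,0,0,0,0],
])

```text
clock: 6.92
position: [0.5048, 0.0523, 0.1389]
orientation: [0.001, -0.307, 0.952, -0.0]
contact_force: [-0.3, -0.8, 5.1]
opening: 0.178
```

```bash
cat > st.py <<'E'
from rig import bot
import numpy as np
s=bot.read_state();o=s['orientation'];print(s['position'].round(4),'yaw',np.degrees(2*np.arctan2(o[1],o[2])).round(2),'q6',s['joint_positions'][5].round(3),s['contact_force'].round(1),s['torque'].round(2),s['opening'],s['joint_torque'].round(2)[5])
E
python3 st.py
```

```text
[0.5048 0.0523 0.1389] yaw -35.74 q6 -0.52 [-0.3 -0.8  5.1] [0.01 0.07 0.16] 0.1776033627894524 -0.22
```

step_arm([
  [0,0,0,-2,0],
  [0,0,0,-2,0],
  [0,0,0,-2,0],
])

```text
clock: 7.17
position: [0.5048, 0.0523, 0.1389]
orientation: [0.001, -0.356, 0.934, -0.0]
contact_force: [-0.8, 1.1, 4.1]
opening: 0.177
```

```bash
python3 st.py
```

```text
[0.5048 0.0523 0.1389] yaw -41.74 q6 -0.625 [-0.8  1.1  4.1] [ 0.08  0.12 -0.16] 0.17745255868895415 0.27
```

step_arm([
  [0,0,0,-2,0],
  [0,0,0,-2,0],
])

```text
clock: 7.33
position: [0.5048, 0.0523, 0.1389]
orientation: [0.001, -0.389, 0.921, -0.0]
contact_force: [-0.3, 0.5, 6.1]
opening: 0.173
```

```bash
python3 st.py
```

```text
[0.5048 0.0523 0.1389] yaw -45.74 q6 -0.695 [-0.3  0.5  6.1] [ 0.05  0.08 -0.19] 0.17299379986062843 0.27
```

step_arm([
  [0,0,0,-2,0],
  [0,0,0,-2,0],
])

```text
clock: 7.5
position: [0.5048, 0.0523, 0.1389]
orientation: [0.001, -0.421, 0.907, -0.0]
contact_force: [0.2, -0.0, 5.1]
opening: 0.176
```

```bash
python3 st.py
```

```text
[0.5048 0.0523 0.1389] yaw -49.74 q6 -0.765 [ 0.2 -0.   5.1] [ 0.02  0.12 -0.19] 0.17579143572971268 0.27
```

step_arm([
  [0,0,0,-2,0],
  [0,0,0,-2,0],
  [0,0,0,-2,0],
])

```text
clock: 7.75
position: [0.5046, 0.0523, 0.1389]
orientation: [0.001, -0.467, 0.884, -0.0]
contact_force: [-0.9, -0.6, 6.9]
opening: 0.175
```

```bash
python3 st.py
```

```text
[0.5046 0.0523 0.1389] yaw -55.74 q6 -0.869 [-0.9 -0.6  6.9] [ 0.04  0.24 -0.16] 0.17526453475864023 0.24
```

There is no stop after 26° anticlockwise and the friction torque is steady, so this is the loosening way. I carry on to about 76°.

step_arm([
  [0,0,0,-4,0],
  [0,0,0,-4,0],
  [0,0,0,-4,0],
  [0,0,0,-4,0],
  [0,0,0,-4,0],
  [0,0,0,-4,0],
  [0,0,0,-4,0],
  [0,0,0,-4,0],
  [0,0,0,-4,0],
  [0,0,0,-4,0],
  [0,0,0,-4,0],
  [0,0,0,-5,0],
  [0,0,0,0,0],
])

```text
clock: 8.83
position: [0.5039, 0.0525, 0.1389]
orientation: [-0.0, 0.793, -0.61, -0.0]
contact_force: [-2.7, 1.3, 7.7]
opening: 0.177
```

```bash
python3 st.py
```

```text
[0.5039 0.0525 0.1389] yaw 255.13 q6 -1.727 [-2.7  1.3  7.7] [0.25 0.58 0.22] 0.17678326765784094 -0.52
```

step_arm([
  [0,0,-0.002,0,0],
  [0,0,-0.002,0,0],
  [0,0,0,0,0],
])

```text
clock: 9.08
position: [0.5038, 0.0523, 0.1421]
orientation: [0.0, 0.791, -0.611, -0.0]
contact_force: [-0.1, 0.6, -0.9]
opening: 0.179
```

```bash
python3 st.py
```

```text
[0.5038 0.0523 0.1421] yaw 255.35 q6 -1.723 [-0.1  0.6 -0.9] [0.11 0.16 0.02] 0.17880105356472586 -0.01
```

It rises freely, so I lift.

step_arm([
  [0,0,-0.004,0,0],
  [0,0,-0.006,0,0],
  [0,0,-0.008,0,0],
  [0,0,-0.01,0,0],
  [0,0,-0.01,0,0],
  [0,0,-0.012,0,0],
  [0,0,-0.012,0,0],
  [0,0,-0.012,0,0],
  [0,0,-0.01,0,0],
  [0,0,-0.008,0,0],
  [0,0,-0.004,0,0],
  [0,0,0,0,0],
  [0,0,0,0,0],
  [0,0,0,0,0],
  [0,0,0,0,0],
])

```text
clock: 10.33
position: [0.5037, 0.0523, 0.2376]
orientation: [0.0, 0.792, -0.611, -0.0]
contact_force: [-0.3, -1.0, -1.4]
opening: 0.174
```

```bash
python3 st.py
python3 - <<'E'
from h import *
p,_,W=shot('scene');q,_,V=shot('side')
cv2.imwrite('pics/e.png',np.hstack([cv2.resize(p[130:270,200:380],(386,300)),cv2.resize(q[130:310,160:390],(386,300))])[:,:,::-1])
Q=V[(V[...,2]>.04)&(V[...,2]<.055)&(np.hypot(V[...,0]-.425,V[...,1]-.2135)<.012)];print('pad',len(Q),Q[:,2].mean())
E
```

```text
[0.5037 0.0523 0.2376] yaw 255.33 q6 -1.723 [-0.3 -1.  -1.4] [ 0.   -0.   -0.06] 0.17366422392093714 0.0
pad 39 0.04953679840194457
```

View pics/e.png

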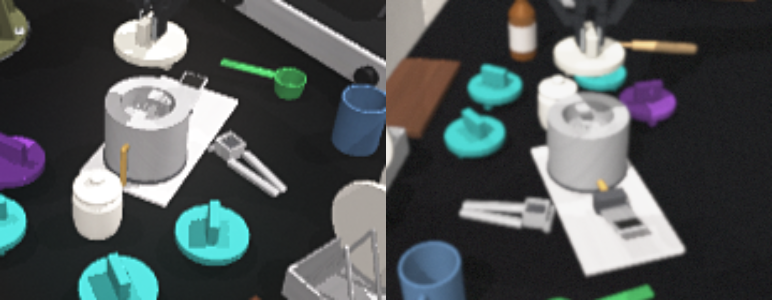

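The cap is held in the gripper well above the open canister, at (150,42) left and (590,55) right. The paddle is up, and the jar and the other things stand where they were.

```bash
python3 -c "
from rig import bot
print(abs(bot.read_state()['qvel']).max()); print(bot.finish_job())"
```

```text
0.0029405519364244207
the job is handed in; nothing more can be done
None
```

The job is handed in at about 10.5 s of the 58 s allowed; no verdict was reported.

- **Relief paddle:** I pressed it until the force jumped from 7 to 20 N with the fingertips at 28.6 mm, which is the stop. It sprang back, and the pad measured about 48–50 mm high afterwards, the same as before the press.
- **Cap:** I turned it anticlockwise and met no stop in the first 26°, so that was the loosening way. I went on to about 75° and it lifted freely.
- **Final hold:** The cap is in the grip (60 N commanded) about 99 mm above where it sat, and the arm is still.
- **Last pictures:** The canister is open and the paddle is up. By eye, the jar and other things in those crops are where they were; I did not measure their positions.

No check failed. One torque reading early in the turn had the opposite sign to the rest; I took it as the grip settling.

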